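# Open the board case and square up the stack inside

## Robot

A 7-joint arm with a two-finger parallel gripper is mounted at the origin on the work surface. World frame = base frame: x ahead of the robot, y to its left, z up, the work surface at z = 0. Lengths are in m, angles in rad, forces in N, time in s.
With the tool pointing down it reaches from about 0.425 to 0.925 m from the base axis. Payload 6.8 kg.
Tool frame: the origin (TCP) lies midway between the tips of the shut fingers; the grasp point (between the pads) lies 19 mm behind it; x points along the fingers, y is the direction in which the jaws open and shut, and the axes are right-handed (so a half turn about x gives the same grasp; the last joint's range is limited). The gripper opens to 85 mm and grips with 20 to 120 N. Pads are 22 mm wide; open, the fingers measure 114 mm over their backs; the gripper's body (76 mm by 85 mm) begins 54 mm behind the grasp point. The pads swing forward as they close: fully open they stand 13 mm farther back than shut.
Start: joints at [-1.21, 0.477, 0.022, 1.555, -0.011, 1.109, -0.083], TCP at [0.305, 0.602, 0.231] pointing down, gripper open.
Joint ranges: [-2.96, 2.96], [-0.34, 2.1], [-1.41, 1.46], [0.24, 2.44], [-1.37, 4.51], [0.17, 1.92], [-2.96, 2.96]. Speed limits (rad/s): [2.39, 2.39, 3.14, 3.14, 3.14, 3.14, 3.14].

## Interface

Orientations are given as a rotation vector (axis times angle).
In Python, from bench import r, viewer, nets gives the robot as it stands.
- The arm moves only by the shell command python3 -m pendant 'ROWS' [FORCE]. ROWS is JSON, one flat list of numbers, 5 for each row, row after row: the finger opening in mm, from 0 to 85.4, then the shift along the tool's x, y, z in mm, then the turn about the tool's x in rad. A call has 1 to 20 rows; each row shifts and turns the commanded pose from where the row before left it, along the tool's axes as they then stand; what a row does not reach is not made up. A row lasts 1/8 s, in which the tool goes at most 62.5 mm and 10.7 degrees, less where a joint would pass 70% of its speed; a pose out of reach is approached as far as the arm can. A call with a gripper value outside its range is refused whole. The fingers move at their own pace and stop on an object; FORCE is the grip in N (left out, the last holds). Time passes only in rows, so rows that do not move let the fingers close. It gives the time, the measured TCP pose, the force and the opening at its end, in the units of the state.
- r.get_obs(): the state, without advancing time (a new reading comes with each control period).
- viewer.grab_frame(name): name is "side" or "top" or "wrist"; returns (picture, depth): 420x560x3 uint8, red, green, blue; 420x560 float32, m along the optical axis (not along the pixel's ray), 0 where there is no reading.
- viewer.calibration(name): a dict with "mtx" (3x3 intrinsics, pixels), "world_to_cam" (4x4, takes a point from world to camera coordinates). Camera axes: x right, y up, looking along -z (the intrinsics and any distortion apply to the point x, -y, -z); pixel columns grow to the right and rows downward; lengths in m; the calibration is good to about 2 mm. A picture is of the moment at which its call begins: read the wrist's pose just before it. calibration takes no time and is no camera call; for the wrist camera it gives the pose at the moment of the call.
- r.hand_in(): hands the job in, once; it reports no verdict.
Trained networks look in the newest picture that a camera, given by its name, has taken for a name from the list of things; names that differ only in an ending like _2 or _b are one class to them, and where a whole thing is asked for, a point or a joint stands for the part that bears it (a point fixed in the world has none). Each returns a list of dicts, best first, with "score" (0 to 1); they miss things now and then, are a little off and sometimes report something else, mostly with a low value. They report only what shows in the picture. A call takes as long as a camera call.
- nets.look_for(name, camera): "location" ([x, y, z] in m, in world coordinates, good to about 4 mm: the middle of the surface that is visible of it).
- nets.silhouettes(name, camera): "mask" (420x560 bool, what is visible of it).
The state is a dict: "clock": time; "joints": joint angles; "qvel": joint speeds; "tau": joint torques, N m; "tcp_pos": TCP position; "orientation": TCP orientation; "contact_force": force on the tool from outside, world axes, zero at the start; "moment": the same for the moment, N m; "grip_width": finger opening in m.
Only numpy, scipy, OpenCV 4.12 (cv2) and the standard library are available. Lean on these libraries where they do the work, as an engineer would, in place of code of your own. Each camera call takes 0.05 s, during which the arm holds its last target. There are 200 camera calls.

## Task

Lift the lid of the clear parts case by its lime tab and swing it right back until it rests on its stop, without flinging it or letting it drop. Then tap the four circuit boards inside into one square stack, flush on every side and lying flat on their pink pad, and leave everything else where it is.

Things in the scene. Friction and masses are not known exactly. Their poses are not given: they have to be found in the camera images.
- case: clear open-topped case, fixed to the bench, 160 (own x) x 220 (own y) x 60 mm high, walls 4 mm, inner floor 5 mm above the bench; origin at the centre of its underside; the lid's tab is on its -x side, the front; the inner face of its +y end wall is 106 mm from the origin. Two lime posts behind the hinge are the lid's stop
- pad (a point): middle of the top of the pink pad that carries the stack, 13 mm above the bench (8 mm above the case's inner floor); the pad is 34 mm (case x) by 95 mm (case y), narrower than the boards so that fingers can reach past them, and touches the case's +y end wall
- lid (a joint): lid angle in rad: 0 shut, 1.83 resting on the stop (leaning a little back past upright). The hinge is stiff but not stiff enough to hold the lid low down: let go below about 1.0 rad it can fall shut; above that it stays where it is left
- lid_hinge (a point): middle of the lid's hinge line, which runs along the case's y axis 80 mm behind the case's centre and 60 mm above the bench. The clear lid (160 x 220 x 5 mm, about 0.35 kg) runs from here to the front when shut, its underside level with the hinge line
- lid_tab (a point): gripping point in the lime tab at the middle of the lid's front edge, 188 mm from the hinge line (4 mm above the lid's underside plane, when shut). The tab is 40 mm wide (along the hinge direction), 12 mm thick, and sticks out 42 mm in front of the lid's edge (this point is 28 mm in front of the edge)
- board1: bottom board of the stack: carrier-plate circuit board, aluminium below and green above, 50 (own x) x 110 (own y) x 6 mm, about 85 g, loose; origin at the centre of its underside. Its long side lies roughly along the case's y axis, a short way from the case's +y end wall, with room for a finger at its -y end and on both long sides
- board2: second board from the bottom: same kind and size as board1
- board3: third board from the bottom: same kind and size as board1
- board4: top board: same kind and size as board1
- spool: bystander: steel spool, 34 mm across, 28 mm high, standing inside the case in its rear -y corner
- jar: bystander: amber jar with a blue cap, 52 mm across, 65 mm high, beside the case's -y end
- driver: bystander: screwdriver with an orange handle, 170 mm long, lying beside the case's +y end
- notebook: bystander: purple notebook 210 x 150 x 14 mm
- mug: bystander: white mug 76 mm across, 95 mm high
- marker: bystander: white marker with an orange cap, 160 mm long, 16 mm high

How it is judged:
On the way, in this order (a step that is already met when the one before it is completed fails the run):
1. the lid is open and rests on its stop (value of joint lid above 1.77 rad), for 0.2 s.
2. the four boards lie flush in one stack on the pad, the lid still on its stop (x of board2 in the frame of board1 between -0.003 and 0.003 m and y of board2 in the frame of board1 between -0.003 and 0.003 m and angle between the y axis of each of board2, board3, board4 and the y axis of board1, either way round below 0.04 rad and z of board2 in the frame of board1 between 0.004 and 0.008 m and x of board3 in the frame of board1 between -0.003 and 0.003 m and y of board3 in the frame of board1 between -0.003 and 0.003 m and z of board3 in the frame of board1 between 0.01 and 0.014 m and x of board4 in the frame of board1 between -0.003 and 0.003 m and y of board4 in the frame of board1 between -0.003 and 0.003 m and z of board4 in the frame of board1 between 0.016 and 0.02 m and z of board1 in the frame of case between 0.009 and 0.017 m and angle between board1's own z axis and vertical below 0.05 rad and value of joint lid above 1.77 rad), for 0.2 s.
At the end, for the whole second after the job is handed in: Lid on its stop (joint 1.77 rad or more). Boards 2 to 4 lie in order on board 1, within 3 mm of it in x and y and 0.04 rad in heading; board 1 lies flat on the pad (underside 9 to 17 mm over the bench, tilt under 0.05 rad); all at rest. Bystanders within 30 mm of their start (all of step 2 and linear speed of each of board1, board2, board3, board4 below 0.01 m/s and distance of each of spool, jar, driver, notebook, mug, marker from where it was at the start of the episode below 0.03 m); the robot touches nothing.
It fails at once if the lid is flung or dropped (it turns faster than 2.5 rad/s) (velocity of joint lid above 2.5 rad/s or velocity of joint lid below -2.5 rad/s).
It fails at once if a bystander is moved more than 30 mm (distance of any of spool, jar, driver, notebook, mug, marker from where it was at the start of the episode above 0.03 m).
It also fails if it takes over 72 s, if anything falls off the work surface, if the arm or the gripper's body presses on something with over 40 N, if the wrist force passes 120 N, or if a joint passes its speed limit or range.

## Working session

There is one attempt and no reset: what is moved stays moved. The work goes in short steps, Python scripts to look and compute and a shell command to move; the robot and the scene stay as the last step left them, time stands still between calls to the robot, and variables do not carry over. Pictures are saved under pics/ and viewed, about 8 in all and at most 12, crops included, and the job is handed in when it is done.

```bash
ls; mkdir -p pics
cat > h.py <<'E'
import numpy as np, cv2
from scipy.spatial.transform import Rotation as R
from bench import r, viewer, nets
def grab(n, save=None):
    c=viewer.calibration(n); im,d=viewer.grab_frame(n)
    if save: cv2.imwrite('pics/'+save,im[:,:,::-1])
    return im,d,c
def unproj(c,u,v,d):
    K=np.array(c['mtx']);T=np.linalg.inv(np.array(c['world_to_cam']))
    u=np.asarray(u,float);v=np.asarray(v,float)
    x=(u-K[0,2])/K[0,0]*d;y=(v-K[1,2])/K[1,1]*d
    p=np.stack([x,-y,-d],-1)
    return p@T[:3,:3].T+T[:3,3]
def proj(c,P):
    K=np.array(c['mtx']);T=np.array(c['world_to_cam'])
    p=np.asarray(P)@T[:3,:3].T+T[:3,3]
    p=p*[1,-1,-1]
    q=p@K.T
    return q[:,:2]/q[:,2:]
def st():
    o=r.get_obs(); Rm=R.from_rotvec(o['orientation']).as_matrix()
    print('t',o['clock'],'tcp',np.round(o['tcp_pos'],4),'F',np.round(o['contact_force'],1),'w',round(o['grip_width'],4)); print(np.round(Rm,3)); return o,Rm
E
python3 - <<'E'
from h import *
o,Rm=st(); print({k:np.round(v,3) for k,v in o.items()})
for n in ['top','side']:
    im,d,c=grab(n,n+'0.png'); print(c.keys()); print(np.round(np.linalg.inv(c['world_to_cam']),3),c['mtx'])
    for x in ['case','pad','lid_tab','lid','board1','board4','spool','jar','driver','notebook','mug','marker']:
        q=nets.look_for(x,n); print(n,x,[(round(e['score'],2),np.round(e['location'],3).tolist()) for e in q[:2]])
cv2.imwrite('pics/both0.png',np.hstack([cv2.imread('pics/top0.png'),cv2.imread('pics/side0.png')])[:, :])
E
```

```text
pics
t 0.0 tcp [0.3047 0.6016 0.2303] F [-0.3  0.2  1.3] w 0.0852
[[-0.001  0.452  0.892]
 [-0.002  0.892 -0.452]
 [-1.    -0.002  0.   ]]
{'clock': np.float64(0.0), 'joints': array([-1.21 ,  0.478,  0.022,  1.556, -0.012,  1.109, -0.083]), 'qvel': array([ 0.002, -0.001, -0.003,  0.001,  0.002, -0.   ,  0.001]), 'tau': array([ 1.0000e-03, -5.9647e+01,  1.6080e+00, -2.8119e+01,  1.3000e-02,
        9.0000e-03, -0.0000e+00]), 'tcp_pos': array([0.305, 0.602, 0.23 ]), 'orientation': array([ 0.366,  1.54 , -0.369]), 'contact_force': array([-0.306,  0.156,  1.265]), 'moment': array([-0.008,  0.009, -0.029]), 'grip_width': np.float64(0.085)}
dict_keys(['mtx', 'world_to_cam'])
[[ 2.400e-02  9.890e-01 -1.450e-01  3.080e-01]
 [-1.000e+00  2.400e-02 -1.000e-03  5.000e-03]
 [ 3.000e-03  1.450e-01  9.890e-01  1.235e+00]
 [ 0.000e+00  0.000e+00  0.000e+00  1.000e+00]] [[431.94700448   0.         275.64078216]
 [  0.         431.94700448 206.97945352]
 [  0.           0.           1.        ]]
top case []
top pad [(0.61, [0.558, -0.028, 0.066])]
top lid_tab [(0.68, [0.558, -0.032, 0.067])]
top lid 
[... 455 characters left out ...]
0.128  0.278]
 [-0.154  0.658 -0.737 -1.219]
 [ 0.019  0.748  0.664  1.156]
 [ 0.     0.     0.     1.   ]] [[527.02836897   0.         275.15063837]
 [  0.         527.02836897 211.30348442]
 [  0.           0.           1.        ]]
side case [(0.81, [0.565, -0.067, 0.061])]
side pad [(0.95, [0.562, -0.067, 0.066])]
side lid_tab [(0.75, [0.561, -0.047, 0.065])]
side lid [(0.79, [0.561, -0.04, 0.063])]
side board1 []
side board4 []
side spool []
side jar [(0.92, [0.616, -0.201, 0.049])]
side driver [(0.59, [0.434, 0.111, 0.018])]
side notebook [(0.89, [0.449, 0.442, 0.012]), (0.22, [0.367, -0.438, 0.011])]
side mug [(0.68, [0.638, -0.43, 0.066])]
side marker [(0.59, [0.366, -0.437, 0.011])]
```

View pics/top0.png

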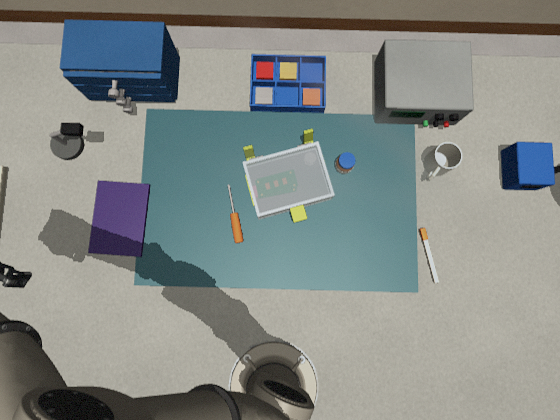

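View pics/side0.png

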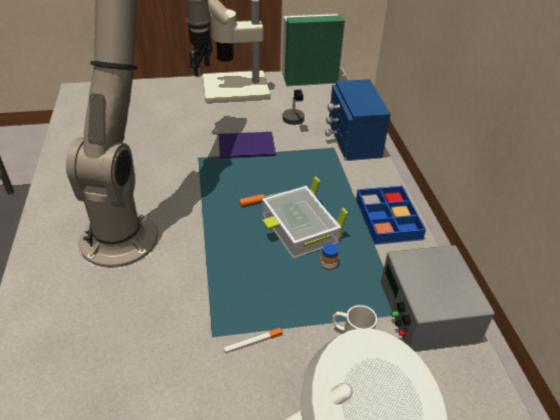

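Top view: the case is near (289,179) with the tab at (298,214), so the front faces the robot, turned slightly. The posts are at (250,152) and (308,136), the jar at (347,160) and the driver at (235,220). Next I'll fit the case pose.

```bash
cat > fit.py <<'E'
from h import *
for n in ['top','side']:
    im,d,c=grab(n,n+'1.png')
    hsv=cv2.cvtColor(im,cv2.COLOR_RGB2HSV)
    vv,uu=np.mgrid[:420,:560]
    P=unproj(c,uu,vv,d)
    reg=(abs(P[...,0]-.56)<.22)&(abs(P[...,1]+.03)<.2)&(d>0)
    lime=reg&(hsv[...,0]>25)&(hsv[...,0]<36)&(hsv[...,1]>150)&(hsv[...,2]>90)
    k,l,s,ce=cv2.connectedComponentsWithStats(lime.astype(np.uint8))
    for i in range(1,k):
        if s[i,4]>15: Q=P[l==i]; print(n,'lime',s[i],np.round(np.median(Q,0),4),np.round(Q.min(0),3),np.round(Q.max(0),3))
    m=reg&(P[...,2]>.052)&(P[...,2]<.08)&~lime
    k,l,s,ce=cv2.connectedComponentsWithStats(m.astype(np.uint8))
    i=1+np.argmax(s[1:,4]); Q=P[l==i]
    rc=cv2.minAreaRect((Q[:,:2]*1000).astype(np.float32)); print(n,'lid n',len(Q),'z',np.median(Q[:,2]),'rect',rc)
E
python3 fit.py
```

```text
top lime [304 131   9  12  62] [ 0.6769 -0.0798  0.081 ] [ 0.668 -0.092  0.057] [ 0.686 -0.066  0.104]
top lid n 4873 z 0.06514959130603248 rect ((548.830322265625, -28.811141967773438), (215.61099243164062, 224.56204223632812), 15.93860912322998)
side lime [311 177   8  16  75] [0.6324 0.0833 0.0872] [0.623 0.068 0.061] [0.644 0.096 0.111]
side lime [338 209   9  17  92] [ 0.682  -0.0809  0.0871] [ 0.674 -0.094  0.058] [ 0.694 -0.064  0.109]
side lime [263 217  16  11 123] [ 0.4669 -0.0592  0.0692] [ 0.445 -0.08   0.059] [ 0.488 -0.034  0.076]
side lime [305 235  25  10  50] [ 0.5945 -0.1346  0.0498] [ 0.557 -0.146  0.043] [ 0.635 -0.119  0.056]
side lid n 2726 z 0.06479658988330328 rect ((555.675048828125, -30.426498413085938), (223.20550537109375, 231.3555145263672), 17.368946075439453)
```

```bash
cat > fit2.py <<'E'
from h import *
from scipy.optimize import minimize
for n in ['top','side']:
    im,d,c=grab(n)
    vv,uu=np.mgrid[:420,:560]
    P=unproj(c,uu,vv,d)
    m=(abs(P[...,0]-.55)<.16)&(abs(P[...,1]+.03)<.16)&(P[...,2]>.058)&(P[...,2]<.074)
    Q=P[m][:,:2]
    # grid area 2mm
    H,_,_=np.histogram2d(Q[:,0],Q[:,1],bins=[np.arange(.39,.711,.004),np.arange(-.19,.131,.004)])
    gx,gy=np.meshgrid(np.arange(.392,.71,.004),np.arange(-.188,.13,.004),indexing='ij')
    occ=cv2.morphologyEx((H>0).astype(np.uint8),cv2.MORPH_CLOSE,np.ones((3,3)))[:gx.shape[0],:gx.shape[1]]
    def sd(v,a):return 1/(1+np.exp(-(a-abs(v))/.002))
    def cost(p):
        x=(gx-p[0])*np.cos(p[2])+(gy-p[1])*np.sin(p[2]);y=-(gx-p[0])*np.sin(p[2])+(gy-p[1])*np.cos(p[2])
        M=np.maximum(sd(x,.08)*sd(y,.11),sd(x+.101,.0211)*sd(y,.02))
        return ((M-occ)**2).sum()
    best=min((minimize(cost,[.56,-.03,a],method='Nelder-Mead',options=dict(xatol=1e-5,fatol=1e-3,maxiter=600,initial_simplex=[[.56,-.03,a],[.57,-.03,a],[.56,-.02,a],[.56,-.03,a+.06]])) for a in [.2,.28,.34]),key=lambda s:s.fun)
    p=best.x;print(n,best.fun,occ.sum(),p)
    a=p[2];Rz=np.array([[np.cos(a),-np.sin(a)],[np.sin(a),np.cos(a)]])
    print('tab',p[:2]+Rz@[-.108,0],'hinge',p[:2]+Rz@[.08,0])
    C=np.array([[.08,.11],[.08,-.11],[-.08,-.11],[-.08,-.02],[-.122,-.02],[-.122,.02],[-.08,.02],[-.08,.11]])@Rz.T+p[:2]
    q=proj(c,np.c_[C,np.full(8,.065)])
    big=cv2.resize(im,None,fx=4,fy=4)
    cv2.polylines(big,[np.int32(q*4+2)],True,(255,0,0),1)
    u,v=np.int32(q.mean(0)*4);cv2.imwrite(f'pics/f_{n}.png',big[v-220:v+220,u-240:u+240,::-1])
cv2.imwrite('pics/fit.png',cv2.resize(np.hstack([cv2.imread('pics/f_top.png'),cv2.imread('pics/f_side.png')]),(800,366)))
E
python3 fit2.py
```

```text
top 174.11722181918236 2497 [ 0.5630999  -0.02535743  0.29858044]
tab [ 0.45987836 -0.05712712] hinge [ 0.63956031 -0.00182433]
side 210.52603861699012 2558 [ 0.56583615 -0.02596709  0.30482774]
tab [ 0.46281509 -0.05838101] hinge [ 0.64214804 -0.00195678]
```

View pics/fit.png

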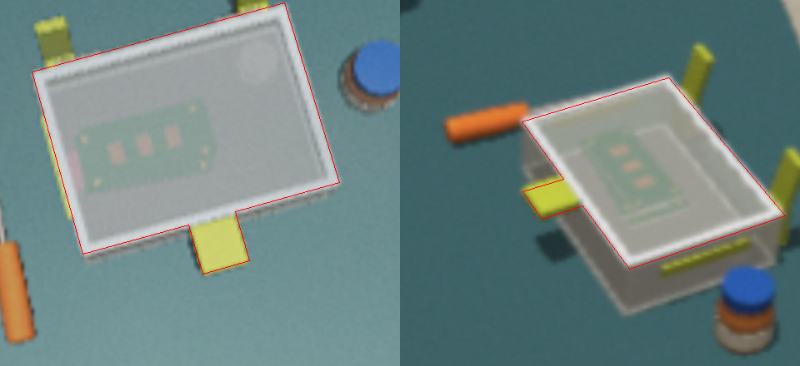

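The fit outline lies on the lid and tab in both views. The case is at about (0.564,-0.026) with yaw 0.298. I'll turn the tool and travel to above the tab.

```bash
python3 -m pendant '[70,0,0,0,-0.154, 70,0,0,0,-0.154, 70,0,0,0,-0.153, 70,0,0,0,-0.153, 70,0,0,0,-0.153, 70,0,-52,-3.4,0, 70,0,-52,-3.4,0, 70,0,-52,-3.4,0, 70,0,-52,-3.4,0, 70,0,-52,-3.4,0, 70,0,-52,-3.4,0, 70,0,-52,-3.4,0, 70,0,-52,-3.4,0, 70,0,-52,-3.4,0, 70,0,-52,-3.4,0, 70,0,-52,-3.4,0, 70,0,-52,-3.4,0, 70,0,-52,-3.4,0, 70,0,0,0,0]' 60
python3 - <<'E'
from h import *
o,Rm=st()
im,d,c=grab('wrist','w1.png')
d_=np.array([.461,-.0575,.043])-o['tcp_pos']; print(np.round(Rm.T@d_*1000,1))
E
```

```text
clock: 3.88
tcp_pos: [0.4617, -0.0611, 0.2317]
orientation: [-0.229, 1.558, 0.227]
contact_force: [-0.9, 1.1, -1.8]
grip_width: 0.0702
t 3.875 tcp [ 0.4617 -0.0611  0.2317] F [-0.9  1.1 -1.8] w 0.0702
[[ 0.001 -0.287  0.958]
 [-0.001  0.958  0.287]
 [-1.    -0.001  0.001]]
[188.6   3.9   0.2]
```

Run:
```python
from h import *
im,d,c=grab('wrist','w1.png')
hsv=cv2.cvtColor(im,cv2.COLOR_RGB2HSV)
vv,uu=np.mgrid[:420,:560];P=unproj(c,uu,vv,d)
l=(hsv[...,0]>22)&(hsv[...,0]<38)&(hsv[...,1]>110)&(hsv[...,2]>80)&(d>0)&(abs(P[...,2]-.07)<.01)
k,lab,s,_=cv2.connectedComponentsWithStats(l.astype(np.uint8));i=1+np.argmax(s[1:,4]);Q=P[lab==i]
print(s[i],np.median(Q,0),cv2.minAreaRect((Q[:,:2]*1000).astype(np.float32)))
```

```text
[ 257  176   42   43 1720] [ 0.46592189 -0.05659799  0.07001468] ((467.0520935058594, -56.43608093261719), (40.6430778503418, 39.114559173583984), 17.38903045654297)
```

View pics/w1.png

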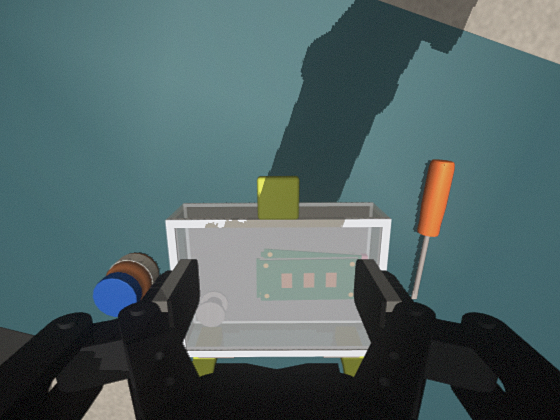

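The wrist picture shows the tab at (278,198), square with the tool and between the fingers; it agrees with the fit. Next I descend and grip.

```bash
python3 -m pendant '[70,40,3,-1,0, 70,50,0,0,0, 70,45,0,0,0, 70,30,0,0,0, 70,15,0,0,0, 70,8,0,0,0, 70,0,0,0,0, 34,0,0,0,0, 34,0,0,0,0, 34,0,0,0,0, 34,0,0,0,0, 34,0,0,0,0]' 40
python3 - <<'E'
from h import *
o,Rm=st()
h=np.array([.564,-.0257])+.08*np.array([np.cos(.298),np.sin(.298)])
# arc in tool axes from the measured start; grasp radius
r0=.188;ph=np.arctan2(.004,.188);rr=np.hypot(.188,.004)
N=19;th=np.linspace(0,1.86,N+1)
x=-rr*np.cos(th+ph);z=rr*np.sin(th+ph)
print([(round(-a*1000,1),round(b*1000,1)) for a,b in zip(np.diff(z),np.diff(x))])
E
```

```text
clock: 5.48
tcp_pos: [0.4614, -0.0574, 0.045]
orientation: [-0.235, 1.554, 0.229]
contact_force: [-0.9, -8.6, 8.5]
grip_width: 0.0394
t 5.475 tcp [ 0.4614 -0.0574  0.045 ] F [-0.9 -8.6  8.5] w 0.0394
[[ 0.005 -0.291  0.957]
 [-0.003  0.957  0.291]
 [-1.    -0.004  0.004]]
[(np.float64(-18.4), np.float64(1.3)), (np.float64(-18.1), np.float64(3.1)), (np.float64(-17.8), np.float64(4.8)), (np.float64(-17.2), np.float64(6.5)), (np.float64(-16.5), np.float64(8.2)), (np.float64(-15.6), np.float64(9.8)), (np.float64(-14.6), np.float64(11.2)), (np.float64(-13.4), np.float64(12.6)), (np.float64(-12.1), np.float64(13.9)), (np.float64(-10.7), np.float64(15.0)), (np.float64(-9.2), np.float64(16.0)), (np.float64(-7.6), np.float64(16.8)), (np.float64(-5.9), np.float64(17.4)), (np.float64(-4.2), np.float64(17.9)), (np.float64(-2.4), np.float64(18.2)), (np.float64(-0.6), np.float64(18.4)), (np.float64(1.2), np.float64(18.4)), (np.float64(3.0), np.float64(18.2)), (np.float64(4.8), np.float64(17.8))]
```

```bash
python3 -m pendant '[34,-18.4,0,1.3,0, 34,-18.1,0,3.1,0, 34,-17.8,0,4.8,0, 34,-17.2,0,6.5,0, 34,-16.5,0,8.2,0, 34,-15.6,0,9.8,0, 34,-14.6,0,11.2,0, 34,-13.4,0,12.6,0, 34,-12.1,0,13.9,0, 34,-10.7,0,15,0, 34,0,0,0,0]'
```

```text
clock: 6.85
tcp_pos: [0.5431, -0.0322, 0.1989]
orientation: [-0.235, 1.557, 0.229]
contact_force: [1.2, -7.5, -0.1]
grip_width: 0.0391
```

```bash
python3 -m pendant '[34,-9.2,0,16,0, 34,-7.6,0,16.8,0, 34,-5.9,0,17.4,0, 34,-4.2,0,17.9,0, 34,-2.4,0,18.2,0, 34,-0.6,0,18.4,0, 34,1.2,0,18.4,0, 34,3,0,18.2,0, 34,2,0,9,0, 34,0,0,0,0, 34,0,0,0,0]'
python3 - <<'E'
from h import *
o,Rm=st()
im,d,c=grab('side','s2.png')
h=np.array([.564,-.0257])+.08*np.array([np.cos(.298),np.sin(.298)])
g=o['tcp_pos']+[0,0,.0205]
x=(g[:2]-h)@[np.cos(.298),np.sin(.298)];z=g[2]-.06
print('lid',np.pi-np.arctan2(z,x)-np.arctan2(.004,.188),np.hypot(x,z))
E
```

```text
clock: 8.22
tcp_pos: [0.686, 0.0117, 0.2222]
orientation: [-0.235, 1.558, 0.229]
contact_force: [1.8, -6.0, -0.7]
grip_width: 0.0394
t 8.225 tcp [0.686  0.0117 0.2222] F [ 1.8 -6.  -0.7] w 0.0394
[[ 0.001 -0.291  0.957]
 [-0.004  0.957  0.291]
 [-1.    -0.004  0.   ]]
lid 1.8044731815308932 0.18876652743582822
```

```bash
python3 -m pendant '[34,1,0,4,0, 34,1,0,4,0, 34,0,0,2,0, 34,0,0,0,0]'
```

```text
clock: 8.78
tcp_pos: [0.6946, 0.0144, 0.2197]
orientation: [-0.235, 1.56, 0.229]
contact_force: [0.1, -5.9, -0.5]
grip_width: 0.0388
```

```bash
python3 -m pendant '[34,1,0,3,0, 34,1,0,3,0, 34,0,0,0,0, 34,0,0,0,0]'
python3 - <<'E'
from h import *
o,Rm=st()
im,d,c=grab('side','s2.png')
cv2.imwrite('pics/s2c.png',cv2.resize(im[120:290,180:400],None,fx=3,fy=3)[:,:,::-1])
E
```

```text
clock: 9.28
tcp_pos: [0.699, 0.0157, 0.2182]
orientation: [-0.235, 1.563, 0.229]
contact_force: [-7.4, -6.7, 5.7]
grip_width: 0.0394
t 9.275 tcp [0.699  0.0157 0.2182] F [-7.4 -6.7  5.7] w 0.0394
[[-0.004 -0.291  0.957]
 [-0.004  0.957  0.291]
 [-1.    -0.003 -0.005]]
```

View pics/s2c.png

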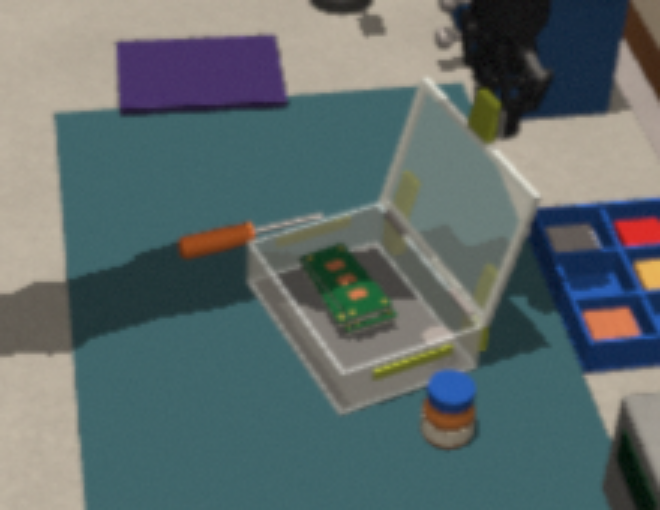

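The side view shows the lid leaning back against both posts, and a 7 N reaction began on the last push, so it's on the stop. Next I release, rise and move over the stack.

```bash
python3 -m pendant '[70,0,0,0,0, 70,0,0,0,0, 70,0,0,0,0, 70,-30,0,0,0, 70,-40,0,0,0, 70,-5,10,-30,0, 70,0,10,-40,0, 70,0,15,-40,0, 70,0,15,-30,0, 70,0,0,0,0, 70,0,0,0,0]'
cat > look.py <<'E'
import sys
from h import *
o,Rm=st()
im,d,c=grab('wrist',sys.argv[1])
T=np.linalg.inv(c['world_to_cam']);print('cam',np.round(T,3).tolist())
np.savez('last.npz',im=im,d=d,w=c['world_to_cam'],K=c['mtx'])
C=np.array([.564,-.0257]);a=.298
for n in ['board4','board1','pad','spool']:
    q=nets.look_for(n,'wrist')
    for e in q[:2]:
        p=np.array(e['location']);dx=p[:2]-C
        print(n,round(e['score'],2),np.round(p,3),'case',np.round([dx@[np.cos(a),np.sin(a)],dx@[-np.sin(a),np.cos(a)]],4))
E
python3 look.py w2.png
```

```text
clock: 10.7
tcp_pos: [0.5533, 0.0267, 0.2928]
orientation: [-0.234, 1.557, 0.234]
contact_force: [-0.0, 0.5, 0.1]
grip_width: 0.07
t 10.7 tcp [0.5533 0.0267 0.2928] F [-0.   0.5  0.1] w 0.07
[[ 0.001 -0.294  0.956]
 [ 0.     0.956  0.294]
 [-1.    -0.     0.001]]
cam [[-0.294, -0.918, -0.266, 0.487], [0.956, -0.282, -0.082, 0.005], [0.0, -0.278, 0.96, 0.436], [0.0, 0.0, 0.0, 1.0]]
board4 0.96 [0.552 0.008 0.035] case [-0.0015  0.0358]
board4 0.17 [0.637 0.001 0.061] case [0.0774 0.0045]
board1 0.96 [0.552 0.008 0.035] case [-0.0015  0.0358]
board1 0.17 [0.637 0.001 0.061] case [0.0774 0.0045]
pad 0.81 [0.632 0.003 0.058] case [0.0737 0.0072]
spool 0.81 [ 0.632 -0.084  0.036] case [ 0.0478 -0.0762]
```

View pics/w2.png

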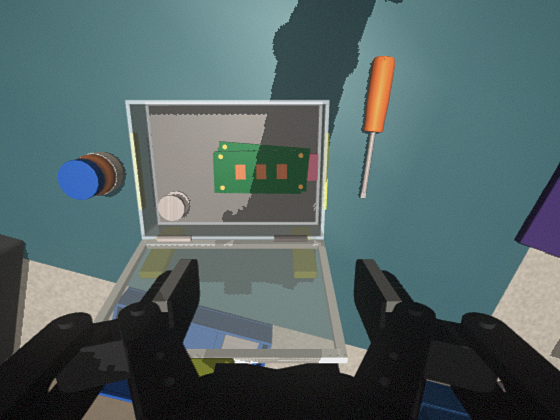

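The wrist view shows the lid standing back and the stack at (262,167). A second board sticks out towards the front at the top left, and the pink pad shows at (313,165). I'll measure the extents in the case frame.

```bash
cat > ext.py <<'E'
from h import *
z=np.load('last.npz');im,d=z['im'],z['d'];c=dict(mtx=z['K'],world_to_cam=z['w'])
vv,uu=np.mgrid[:420,:560];P=unproj(c,uu,vv,d)
a=.298;D=P[...,:2]-[.564,-.0257]
X=D@[np.cos(a),np.sin(a)];Y=D@[-np.sin(a),np.cos(a)];Z=P[...,2]
hsv=cv2.cvtColor(im,cv2.COLOR_RGB2HSV)
g=(abs(X)<.07)&(abs(Y)<.104)&(Z>.008)&(hsv[...,0]>45)&(hsv[...,0]<80)&(hsv[...,1]>100)
for lo,hi in [(.0335,.05),(.0275,.0335),(.0215,.0275),(.012,.0215)]:
    m=g&(Z>=lo)&(Z<hi)
    if m.sum()>15:print(lo,m.sum(),'x',np.round(np.percentile(X[m],[0,1,50,99,100]),4),'y',np.round(np.percentile(Y[m],[0,1,50,99,100]),4),cv2.minAreaRect((np.c_[X[m],Y[m]]*1000).astype(np.float32)))
pk=(abs(X)<.07)&(Y>.03)&(Y<.11)&((hsv[...,0]>160)|(hsv[...,0]<5))&(hsv[...,1]>80)&(Z<.025)&(Z>.005)
if pk.any():print('pink',pk.sum(),X[pk].min(),X[pk].max(),Y[pk].min(),Y[pk].max(),np.median(Z[pk]))
f=(abs(X)<.07)&(abs(Y)<.1)&(Z<.009);print('floor z',np.median(Z[f]))
w=(abs(Z-.06)<.004)&(abs(X)<.1)&(abs(Y)<.13);print('rim',cv2.minAreaRect((np.c_[X[w],Y[w]]*1000).astype(np.float32)))
E
python3 ext.py
```

```text
0.0335 3024 x [-0.0333 -0.0232  0.0007  0.0258  0.0271] y [-0.0214 -0.0204  0.0336  0.0876  0.0886] ((-3.5155181884765625, 33.587684631347656), (60.39320373535156, 109.82402038574219), 0.49870455265045166)
0.0275 449 x [-0.0332 -0.0331 -0.0261 -0.0098 -0.0043] y [-0.0168 -0.0161  0.023   0.0909  0.0919] ((-24.256006240844727, 38.017574310302734), (109.32884979248047, 20.638458251953125), 79.686767578125)
0.0215 147 x [-0.0194 -0.0181  0.0294  0.0311  0.0311] y [-0.0262 -0.0259 -0.005   0.0806  0.0813] ((25.28309440612793, 19.142066955566406), (117.55011749267578, 44.54185104370117), 65.00267028808594)
pink 238 -0.01687714473913808 0.016856700550866178 0.09203396692463978 0.10460454431651137 0.013218261366873513
floor z 0.005310390303878809
rim ((0.8934173583984375, -0.82257080078125), (161.60330200195312, 220.63345336914062), 0.006013254169374704)
```

```bash
python3 -c "
from h import *
print(np.round(r.get_obs()['joints'],2))"
```

```text
[-0.37  0.22  0.25  1.79 -0.06  1.14  1.77]
```

```bash
python3 -m pendant '[85,0,0,0,0.1745, 85,0,0,0,0.1745, 85,0,0,0,0.1745, 85,0,0,0,0.1745, 85,0,0,0,0.1745, 85,0,0,0,0.1745, 85,0,0,0,0.1745, 85,0,0,0,0.1745, 85,0,0,0,0.1745, 85,30,-4,17,0, 85,50,0,0,0, 85,50,0,0,0, 85,50,0,0,0, 85,35,0,0,0, 85,0,0,0,0, 85,0,0,0,0]'
cat > pos.py <<'E'
from h import *
o,Rm=st()
D=o['tcp_pos'][:2]-[.564,-.0257];a=.298
print('case xy',np.round([D@[np.cos(a),np.sin(a)],D@[-np.sin(a),np.cos(a)]],4),'tool y in case',round(np.arctan2(Rm[1,1],Rm[0,1])-a,4))
E
python3 pos.py
```

```text
clock: 12.95
tcp_pos: [0.5549, 0.0089, 0.0785]
orientation: [0.987, 1.334, -0.986]
contact_force: [0.2, -0.6, 1.0]
grip_width: 0.0851
t 12.95 tcp [0.5549 0.0089 0.0785] F [ 0.2 -0.6  1. ] w 0.0851
[[ 0.002  0.956  0.294]
 [-0.     0.294 -0.956]
 [-1.     0.002  0.001]]
case xy [0.0014 0.0358] tool y in case 0.0002
```

```bash
python3 -m pendant '[85,30,0,0,0, 85,25,0,0,0, 85,15,0,0,0, 85,0,0,0,0, 75,0,0,0,0, 68,0,0,0,0, 64,0,0,0,0, 60,0,0,0,0, 57,0,0,0,0, 54,0,0,0,0, 51,0,0,0,0, 48,0,0,0,0, 48,0,0,0,0, 48,0,0,0,0, 48,0,0,0,0]' 25; python3 pos.py
```

```text
clock: 14.82
tcp_pos: [0.554, 0.009, 0.0081]
orientation: [0.987, 1.335, -0.986]
contact_force: [-0.7, 1.4, 10.8]
grip_width: 0.0498
t 14.825 tcp [0.554  0.009  0.0081] F [-0.7  1.4 10.8] w 0.0498
[[ 0.     0.956  0.294]
 [ 0.     0.294 -0.956]
 [-1.     0.001 -0.   ]]
case xy [0.0006 0.0361] tool y in case 0.0002
```

Squeezed to 49.8 mm, so the long sides are flush. Next I move to the -y end with the fingers shut.

```bash
python3 -m pendant '[80,0,0,0,0, 80,0,0,0,0, 80,0,0,0,0, 80,0,0,0,0, 80,-30,0,0,0, 80,-30,0,0,0, 40,-5,0,30,0, 0,0,0,35,0, 0,0,0,26,0, 0,0,0,0,0, 0,25,0,0,0, 0,25,0,0,0, 0,13,0,0,0, 0,0,0,0,0, 0,0,0,0,0]' 25; python3 pos.py
```

```text
clock: 16.7
tcp_pos: [0.581, -0.0778, 0.0101]
orientation: [0.987, 1.335, -0.986]
contact_force: [0.1, -0.1, -0.4]
grip_width: 0.0004
t 16.7 tcp [ 0.581  -0.0778  0.0101] F [ 0.1 -0.1 -0.4] w 0.0004
[[ 0.001  0.956  0.294]
 [ 0.     0.294 -0.956]
 [-1.     0.001  0.   ]]
case xy [ 0.001  -0.0548] tool y in case 0.0006
```

```bash
python3 -m pendant '[0,0,0,-6,0, 0,0,0,-6,0, 0,0,0,-5,0, 0,0,0,-5,0, 0,0,0,-5,0, 0,0,0,-4,0, 0,0,0,-3,0, 0,0,0,-2,0, 0,0,0,0,0]'; python3 pos.py;  python3 -m pendant '[0,0,0,-1,0, 0,0,0,-1,0, 0,0,0,0,0]'; python3 pos.py
```

```text
clock: 17.82
tcp_pos: [0.5701, -0.0436, 0.0095]
orientation: [0.987, 1.335, -0.986]
contact_force: [1.8, -3.1, 1.9]
grip_width: 0.0
t 17.825 tcp [ 0.5701 -0.0436  0.0095] F [ 1.8 -3.1  1.9] w 0.0
[[ 0.001  0.956  0.294]
 [-0.     0.294 -0.956]
 [-1.     0.001  0.   ]]
case xy [ 0.0006 -0.0189] tool y in case 0.0003
clock: 18.2
tcp_pos: [0.5695, -0.042, 0.0095]
orientation: [0.987, 1.335, -0.987]
contact_force: [1.9, -5.0, 3.4]
grip_width: -0.0004
t 18.2 tcp [ 0.5695 -0.042   0.0095] F [ 1.9 -5.   3.4] w -0.0004
[[ 0.001  0.956  0.294]
 [-0.     0.294 -0.956]
 [-1.     0.     0.001]]
case xy [ 0.0005 -0.0172] tool y in case 0.0001
```

```bash
for i in 1 2 3; do python3 -m pendant '[0,0,0,-1,0, 0,0,0,0,0]' | egrep 'tcp|force'; done
```

```text
tcp_pos: [0.5692, -0.0411, 0.0095]
contact_force: [2.3, -5.7, 4.1]
tcp_pos: [0.569, -0.0409, 0.0095]
contact_force: [2.9, -6.7, 3.2]
tcp_pos: [0.5688, -0.0408, 0.0096]
contact_force: [2.8, -8.7, 1.4]
```

```bash
for i in 1 2 3; do python3 -m pendant '[0,0,0,-1.5,0, 0,0,0,0,0]' | egrep 'clock|tcp|force'; done
```

```text
clock: 19.2
tcp_pos: [0.5683, -0.0408, 0.0096]
contact_force: [2.1, -11.6, 0.9]
clock: 19.45
tcp_pos: [0.5681, -0.0407, 0.0096]
contact_force: [2.8, -15.4, 0.6]
clock: 19.7
tcp_pos: [0.5678, -0.0408, 0.0096]
contact_force: [3.1, -18.4, -0.8]
```

All at the wall (18 N, no more movement). Retreat and squeeze again at the new middle.

```bash
python3 -m pendant '[0,0,0,5,0, 0,0,0,10,0, 0,0,0,15,0, 0,-35,0,0,0, 0,-35,0,0,0, 40,0,0,-30,0, 85,0,0,-35,0, 85,0,0,-26,0, 85,0,0,0,0, 85,0,0,0,0]' 25; python3 pos.py; python3 look.py w3.png; python3 ext.py
```

```text
clock: 20.95
tcp_pos: [0.5494, 0.023, 0.0794]
orientation: [0.987, 1.335, -0.987]
contact_force: [-0.4, 0.4, 0.5]
grip_width: 0.0848
t 20.95 tcp [0.5494 0.023  0.0794] F [-0.4  0.4  0.5] w 0.0848
[[ 0.     0.956  0.294]
 [-0.     0.294 -0.956]
 [-1.    -0.     0.   ]]
case xy [0.0003 0.0509] tool y in case 0.0001
t 20.95 tcp [0.5494 0.023  0.0794] F [-0.4  0.4  0.5] w 0.0848
[[ 0.     0.956  0.294]
 [-0.     0.294 -0.956]
 [-1.    -0.     0.   ]]
cam [[0.956, -0.282, -0.081, 0.529], [0.293, 0.919, 0.265, 0.09], [-0.0, -0.277, 0.961, 0.222], [0.0, 0.0, 0.0, 1.0]]
board4 0.96 [0.549 0.031 0.036] case [0.0022 0.0587]
board4 0.61 [0.563 0.063 0.035] case [0.0252 0.085 ]
board1 0.96 [0.549 0.031 0.036] case [0.0022 0.0587]
board1 0.61 [0.563 0.063 0.035] case [0.0252 0.085 ]
pad 0.87 [0.609 0.04  0.035] case [0.0621 0.0496]
0.0335 11714 x [-0.0244 -0.0228  0.0018  0.0263  0.0278] y [-0.0065 -0.0042  0.0562  0.1013  0.1024] ((1.8445911407470703, 48.15604782104492), (50.145938873291016, 108.80254364013672), 1.2938530445098877)
0.0275 35 x [-0.0231 -0.0231 -0.0227  0.027   0.027 ] y [-0.0042 -0.0041  0.0073  0.1011  0.1013] ((0.6488075256347656, 49.39665603637695), (116.072265625, 12.126910209655762), 60.69957733154297)
0.0215 45 x [-0.0246 -0.0246 -0.0242 -0.0238 -0.0238] y [-0.0042 -0.0038  0.0135  0.0277  0.0278] ((-24.174701690673828, 11.816410064697266), (0.7767772078514099, 32.04885482788086), 0.29093778133392334)
floor z 0.00527832931274394
rim ((3.5714187622070312, 69.01469421386719), (168.29104614257812, 80.19332122802734), 0.06343301385641098)
```

```bash
python3 -m pendant '[85,30,0,0,0, 85,26,0,0,0, 85,15,0,0,0, 85,0,0,0,0, 75,0,0,0,0, 68,0,0,0,0, 60,0,0,0,0, 56,0,0,0,0, 53,0,0,0,0, 51,0,0,0,0, 49,0,0,0,0, 47,0,0,0,0, 47,0,0,0,0, 47,0,0,0,0, 47,0,0,0,0]' 25; python3 pos.py; python3 -m pendant '[53,0,0,0,0, 60,0,0,0,0, 80,0,0,0,0, 80,0,0,0,0, 80,-35,0,0,0, 80,-40,0,0,0, 80,-50,0,20,0, 80,-30,0,25,0, 80,-10,0,25,0, 80,0,0,0,0, 80,0,0,0,0]'; python3 look.py w4.png; python3 ext.py
python3 -c "
import cv2;a=cv2.imread('pics/w3.png');b=cv2.imread('pics/w4.png');cv2.imwrite('pics/w4c.png',b)"
```

```text
clock: 23.08
tcp_pos: [0.5491, 0.0239, 0.0087]
orientation: [0.987, 1.336, -0.987]
contact_force: [-2.1, -0.2, 4.6]
grip_width: 0.0497
t 23.075 tcp [0.5491 0.0239 0.0087] F [-2.1 -0.2  4.6] w 0.0497
[[-0.     0.956  0.294]
 [ 0.     0.294 -0.956]
 [-1.    -0.    -0.   ]]
case xy [0.0003 0.0518] tool y in case 0.0003
clock: 24.45
tcp_pos: [0.569, -0.042, 0.1726]
orientation: [0.986, 1.338, -0.987]
contact_force: [-0.3, 0.2, -0.2]
grip_width: 0.0799
t 24.45 tcp [ 0.569  -0.042   0.1726] F [-0.3  0.2 -0.2] w 0.0799
[[-0.002  0.956  0.295]
 [ 0.001  0.295 -0.956]
 [-1.    -0.001 -0.001]]
cam [[0.956, -0.283, -0.08, 0.549], [0.294, 0.918, 0.264, 0.025], [-0.002, -0.276, 0.961, 0.315], [0.0, 0.0, 0.0, 1.0]]
board4 0.77 [0.549 0.03  0.036] case [0.0022 0.0571]
board1 0.77 [0.549 0.03  0.036] case [0.0022 0.0571]
pad 0.81 [0.634 0.011 0.081] case [0.0776 0.0145]
spool 0.82 [ 0.632 -0.087  0.032] case [ 0.0467 -0.0782]
0.0335 7090 x [-0.0253 -0.0239  0.0008  0.0253  0.0267] y [-0.0052 -0.0039  0.0565  0.1032  0.104 ] ((0.8373031616210938, 49.39424514770508), (49.962642669677734, 109.39840698242188), 1.2226204872131348)
floor z 0.005305877228868633
rim ((0.7889862060546875, -1.4748687744140625), (162.4126739501953, 221.06591796875), 0.021634375676512718)
```

View pics/w4.png

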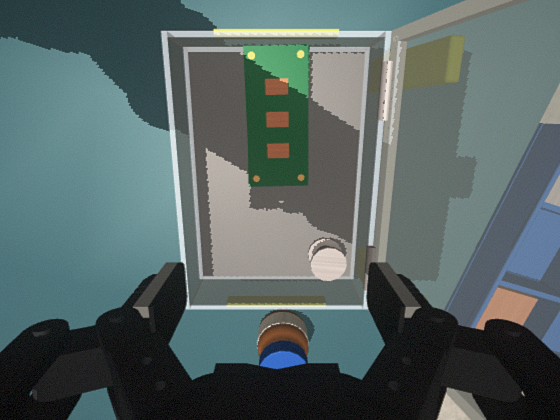

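The view shows only the top board, with nothing sticking out, against the +y wall at about (278,115); the spool is undisturbed. I'll check the side faces from an oblique front corner view.

```bash
python3 -m pendant '[80,0,-28,0,0, 80,0,-28,0,0, 80,0,0,0,-0.1745, 80,0,0,0,-0.1745, 80,0,0,0,-0.1745, 80,0,0,0,-0.1745, 80,0,0,0,-0.1745, 80,0,0,0,-0.1745, 80,0,0,0,-0.1745, 80,0,0,0,-0.1745, 80,20,-10,-15,-0.1745, 80,20,-10,-10,0, 80,0,0,0,0, 80,0,0,0,0]'; python3 pos.py; python3 look.py w5.png
python3 - <<'E'
from h import *
z=np.load('last.npz');c=dict(mtx=z['K'],world_to_cam=z['w'])
a=.298;q=proj(c,np.array([[.564-.2936*.05-0,-.0257+.956*.05,.03]]))[0];print(q)
u,v=np.int32(q);im=z['im'];y0,x0=max(v-110,0),max(u-140,0)
cr=im[y0:y0+200,x0:x0+266];cv2.imwrite('pics/w5c.png',cv2.resize(cr,(798,600),interpolation=cv2.INTER_CUBIC)[:,:,::-1]);print(x0,y0,cr.shape)
E
python3 ext.py
```

```text
clock: 26.45
tcp_pos: [0.4967, -0.0831, 0.1339]
orientation: [-0.234, 1.557, 0.234]
contact_force: [0.8, -0.7, 0.5]
grip_width: 0.0801
t 26.45 tcp [ 0.4967 -0.0831  0.1339] F [ 0.8 -0.7  0.5] w 0.0801
[[ 0.001 -0.294  0.956]
 [ 0.     0.956  0.294]
 [-1.    -0.     0.001]]
case xy [-0.0812 -0.0351] tool y in case 1.5714
t 26.45 tcp [ 0.4967 -0.0831  0.1339] F [ 0.8 -0.7  0.5] w 0.0801
[[ 0.001 -0.294  0.956]
 [ 0.     0.956  0.294]
 [-1.    -0.     0.001]]
cam [[-0.294, -0.918, -0.266, 0.43], [0.956, -0.282, -0.082, -0.105], [0.0, -0.278, 0.961, 0.277], [0.0, 0.0, 0.0, 1.0]]
board4 0.82 [ 0.533 -0.008  0.03 ] case [-0.0242  0.0257]
board4 0.77 [ 0.532 -0.004  0.024] case [-0.0245  0.0299]
board1 0.82 [ 0.533 -0.008  0.03 ] case [-0.0242  0.0257]
board1 0.77 [ 0.532 -0.004  0.024] case [-0.0245  0.0299]
pad 0.57 [ 0.537 -0.047  0.004] case [-0.0319 -0.0122]
spool 0.84 [ 0.629 -0.09   0.034] case [ 0.0432 -0.0808]
spool 0.68 [ 0.54  -0.049  0.004] case [-0.0295 -0.0156]
[378.26001518 301.33298208]
238 191 (200, 266, 3)
0.0335 3360 x [-0.0259 -0.0249 -0.0047  0.0256  0.0267] y [-0.0057 -0.0048  0.025   0.1032  0.1039] ((0.5125579833984375, 49.49252700805664), (51.01520538330078, 109.37776947021484), 1.3683229684829712)
0.0275 53 x [-0.0248 -0.0248 -0.0242 -0.0232 -0.0232] y [-0.005  -0.0046  0.0146  0.038   0.0385] ((-24.245891571044922, 16.778100967407227), (1.540662407875061, 43.49768829345703), 1.045729160308838)
floor z 0.00529896116440387
rim ((0.45009613037109375, -0.70635986328125), (221.64584350585938, 162.7373809814453), 89.73896026611328)
```

View pics/w5c.png

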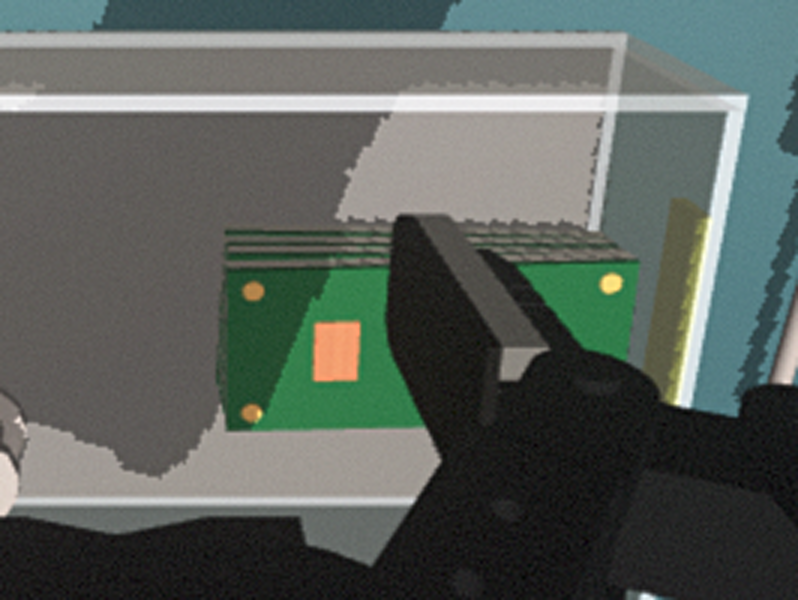

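```bash
cat > face.py <<'E'
from h import *
z=np.load('last.npz');im,d=z['im'],z['d'];c=dict(mtx=z['K'],world_to_cam=z['w'])
vv,uu=np.mgrid[:420,:560];P=unproj(c,uu,vv,d)
a=.298;D=P[...,:2]-[.564,-.0257]
X=D@[np.cos(a),np.sin(a)];Y=D@[-np.sin(a),np.cos(a)];Z=P[...,2]
for i in range(4):
    lo=.013+.006*i;zz=(Z>lo+.001)&(Z<lo+.005)
    m=zz&(abs(X+.025)<.008)&(Y>0)&(Y<.1)
    e=zz&(abs(Y+.004)<.01)&(abs(X)<.022)
    if m.sum()>20:
        p=np.polyfit(Y[m],X[m],1);print('b',i+1,m.sum(),'front x at y=.05',round(np.polyval(p,.05)*1000,2),'slope',round(p[0],4),'std',(X[m]-np.polyval(p,Y[m])).std().round(4),'y range',Y[m].min().round(3),Y[m].max().round(3))
    if e.sum()>8:
        p=np.polyfit(X[e],Y[e],1);print('   end',e.sum(),'y at x=0',round(np.polyval(p,0)*1000,2),'slope',round(p[0],4))
g=(Z>.034)&(abs(X)<.04)&(Y>-.02)&(Y<.11)&(im[...,1]>im[...,0]*1.2)
E
python3 face.py
```

```text
b 1 181 front x at y=.05 -24.21 slope 0.02 std 0.0003 y range 0.0 0.1
   end 30 y at x=0 -5.33 slope -0.0203
b 2 199 front x at y=.05 -24.22 slope 0.0068 std 0.0003 y range 0.0 0.099
   end 30 y at x=0 -5.28 slope -0.0063
b 3 185 front x at y=.05 -24.15 slope 0.0027 std 0.0003 y range 0.0 0.1
   end 15 y at x=0 -5.28 slope 0.0053
b 4 226 front x at y=.05 -23.92 slope -0.0231 std 0.0011 y range 0.0 0.1
   end 59 y at x=0 -4.4 slope 0.0342
```

Measured from the faces, x and y are flush to under 1 mm, but board 1 and board 4 differ by 0.043 rad in heading; the pads jammed in the middle. I'll squeeze near each end to take out the yaw.

```bash
python3 -m pendant '[80,-10,40,27,0, 80,-10,40,27,0, 80,0,39,27.5,0, 80,0,0,0,0.1745, 80,0,0,0,0.1745, 80,0,0,0,0.1745, 80,0,0,0,0.1745, 80,0,0,0,0.1745, 80,0,0,0,0.1745, 80,0,0,0,0.1745, 80,0,0,0,0.1745, 80,0,0,0,0.1745, 80,40,0,0,0, 80,40,0,0,0, 80,0,0,0,0, 80,0,0,0,0]'; python3 pos.py
```

```text
clock: 28.7
tcp_pos: [0.5398, 0.054, 0.0746]
orientation: [0.987, 1.335, -0.986]
contact_force: [0.2, -0.1, 0.9]
grip_width: 0.08
t 28.7 tcp [0.5398 0.054  0.0746] F [ 0.2 -0.1  0.9] w 0.08
[[ 0.001  0.956  0.294]
 [ 0.     0.294 -0.956]
 [-1.     0.001  0.   ]]
case xy [0.0003 0.0833] tool y in case 0.0004
```

```bash
python3 -m pendant '[80,30,0,0,0, 80,26,0,0,0, 80,10,0,0,0, 70,0,0,0,0, 60,0,0,0,0, 55,0,0,0,0, 53,0,0,0,0, 51,0,0,0,0, 49,0,0,0,0, 47,0,0,0,0, 47,0,0,0,0, 47,0,0,0,0, 52,0,0,0,0, 60,0,0,0,0, 64,0,0,0,0, 64,0,0,0,0]' 25; python3 pos.py
python3 -m pendant '[64,0,0,20,0, 64,0,0,25,0, 64,0,0,22,0, 64,0,0,0,0, 58,0,0,0,0, 55,0,0,0,0, 53,0,0,0,0, 51,0,0,0,0, 49,0,0,0,0, 47,0,0,0,0, 47,0,0,0,0, 47,0,0,0,0]' 25; python3 pos.py
```

```text
clock: 30.7
tcp_pos: [0.5386, 0.0539, 0.0072]
orientation: [0.986, 1.336, -0.987]
contact_force: [-0.2, -0.2, 0.3]
grip_width: 0.0641
t 30.7 tcp [0.5386 0.0539 0.0072] F [-0.2 -0.2  0.3] w 0.0641
[[-0.001  0.956  0.294]
 [-0.     0.294 -0.956]
 [-1.    -0.001 -0.   ]]
case xy [-0.0009  0.0835] tool y in case 0.0005
clock: 32.2
tcp_pos: [0.5588, -0.0095, 0.0076]
orientation: [0.987, 1.336, -0.986]
contact_force: [-0.4, 3.7, 4.8]
grip_width: 0.0499
t 32.2 tcp [ 0.5588 -0.0095  0.0076] F [-0.4  3.7  4.8] w 0.0499
[[ 0.     0.956  0.294]
 [ 0.001  0.294 -0.956]
 [-1.     0.001 -0.001]]
case xy [-0.0002  0.017 ] tool y in case 0.0009
```

```bash
python3 -m pendant '[52,0,0,0,0, 60,0,0,0,0, 80,0,0,0,0, 80,-30,0,0,0, 80,-48,0,0,0, 80,-48,0,0,0, 80,0,0,0,-0.1745, 80,0,0,0,-0.1745, 80,0,0,0,-0.1745, 80,0,0,0,-0.1745, 80,0,0,0,-0.1745, 80,0,0,0,-0.1745, 80,0,0,0,-0.1745, 80,0,0,0,-0.1745, 80,0,0,0,-0.1745, 80,0,-26,-40,0, 80,0,-26,-41,0, 80,0,0,0,0, 80,0,0,0,0]'; python3 pos.py; python3 look.py w6.png >/dev/null; python3 face.py; python3 ext.py
```

```text
clock: 34.58
tcp_pos: [0.4968, -0.0834, 0.1335]
orientation: [-0.234, 1.557, 0.234]
contact_force: [0.6, -0.0, 0.5]
grip_width: 0.0798
t 34.575 tcp [ 0.4968 -0.0834  0.1335] F [ 0.6 -0.   0.5] w 0.0798
[[ 0.001 -0.293  0.956]
 [ 0.     0.956  0.293]
 [-1.     0.     0.001]]
case xy [-0.0812 -0.0354] tool y in case 1.5706
b 1 187 front x at y=.05 -24.5 slope 0.0075 std 0.0003 y range 0.0 0.099
   end 26 y at x=0 -5.51 slope -0.0054
b 2 202 front x at y=.05 -24.58 slope 0.0052 std 0.0003 y range 0.0 0.1
   end 25 y at x=0 -5.43 slope -0.0036
b 3 196 front x at y=.05 -24.57 slope 0.0046 std 0.0003 y range 0.0 0.099
   end 16 y at x=0 -5.35 slope -0.0043
b 4 211 front x at y=.05 -24.46 slope 0.0046 std 0.0008 y range 0.001 0.099
   end 49 y at x=0 -3.55 slope -0.0332
0.0335 3384 x [-0.0256 -0.0247 -0.0051  0.0245  0.0257] y [-0.0058 -0.0051  0.0242  0.1031  0.104 ] ((0.20386505126953125, 49.09149169921875), (109.6710433959961, 51.18165588378906), 89.75721740722656)
floor z 0.005295327990743087
rim ((1.0267257690429688, -0.702392578125), (220.9503173828125, 163.30821228027344), 89.94251251220703)
```

All four headings are now within 0.003 rad, and the faces line up to 0.2 mm. One last check of the lid and bystanders.

Run:
```python
from h import *
im,d,c=grab('side','s9.png');im0=cv2.imread('pics/side0.png')[:,:,::-1]
for x in ['jar','driver','notebook','mug','marker']:
    q=nets.look_for(x,'side'); print(x,[np.round(e['location'],3).tolist() for e in q[:1]])
vv,uu=np.mgrid[:420,:560];P=unproj(c,uu,vv,d);a=.298;D=P[...,:2]-[.565,-.0265]
X=D@[np.cos(a),np.sin(a)];Y=D@[-np.sin(a),np.cos(a)];Z=P[...,2]
m=(abs(Y)<.105)&(Z>.1)&(Z<.21)&(X>.07)&(X<.15)
p=np.polyfit(Z[m],X[m],1);print('lid angle',np.pi/2+np.arctan(p[0]),m.sum())
cv2.imwrite('pics/s9c.png',cv2.resize(im[120:290,180:400],None,fx=3,fy=3)[:,:,::-1])
```

```text
jar [[0.618, -0.205, 0.049]]
driver [[0.635, -0.025, 0.062]]
notebook [[0.444, 0.44, 0.011]]
mug [[0.641, -0.431, 0.07]]
marker [[0.366, -0.434, 0.012]]
lid angle 1.8290163056825646 1521
```

View pics/s9c.png

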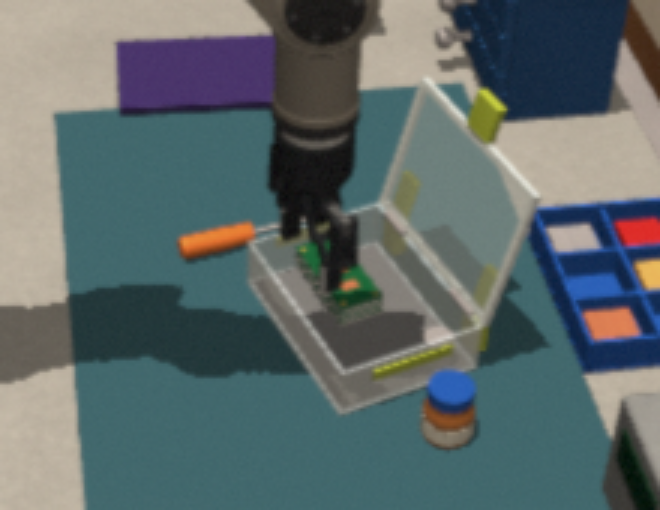

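The lid measures 1.829 rad, on its stop. The driver's orange handle is still at (217,241) in the crop, as before, so the net's odd driver reading is a false hit. Handing in.

```bash
python3 -c "
from h import *
print(r.hand_in()); st()"
```

```text
the job is handed in; nothing more can be done
None
the job is handed in; nothing more can be done
```

The lid is open on its stop and the four boards lie in one square stack on the pink pad. I handed the job in at about 35 s of the 72 s allowed; no verdict is reported.

**What I did**
- I gripped the lid by its lime tab and swung it back in slow steps until it met the stop, then let go.
- I squeezed the boards across their long sides, pushed them from the -y end against the +y end wall, and squeezed again.
- That left boards 1 and 4 about 0.043 rad apart in heading, over the 0.04 rad limit. Squeezing once near each end of the stack fixed it.

**Last checks before handing in**
- **Lid:** it measured 1.829 rad in the side view.
- **Boards:** all four headings agree within about 0.003 rad. The front faces line up within 0.2 mm, and the -y ends of boards 1 to 3 within 0.2 mm.
- **Stack height:** the board layers showed at the heights expected for the stack sitting flat on the pad.
- **Bystanders:** the jar, notebook, mug and marker were found within about 6 mm of where they started. The spool's last direct readings shifted by under 10 mm, all while the camera angle changed.

**Checks that disagreed**
- **Board 4's -y end:** the face reading was about 2 mm off, apparently from stray top-surface pixels. The board's top outline puts that end at -5.8 mm, against about -5.4 mm for the others.
- **Driver:** in the last side view the network placed it at the case. In the picture its handle had not moved.

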